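# Make up the dilution kit and the sampling kit

### The job

Make up the two kits from the stock standing along the front of the worktop. Into the carton with three foam pockets go the tall white bottle (large round pocket), the digital timer (narrow slot) and the small white bottle (small round pocket); into the carton with two pockets go the microtube block (long pocket) and the amber bottle (round pocket). Seat each thing upright on the floor of its pocket, and leave the roll of label tape and the marker pen where they lie.

Things in the scene. Friction and masses are not known exactly. Their poses are not given: they have to be found in the camera images.
- tall_bottle_mid (a point): Tall white plastic reagent bottle with a blue screw cap, standing upright, 60 mm diameter, 115 mm tall, 0.28 kg; straight-sided to 70 mm up, cap 40 mm in diameter above 97 mm. The point is on its axis, 57.5 mm above its base; z up along the axis.
- small_bottle_mid (a point): Small white plastic reagent bottle with a green screw cap, standing upright, 32 mm diameter, 58 mm tall, 0.07 kg; straight-sided to 38 mm up, cap 21 mm in diameter above 49 mm. The point is on its axis, 29 mm above its base; z up along the axis.
- timer_mid (a point): Digital lab timer standing on its edge, off-white slab with a display: 24 mm thick (along its x, the display on the -x side), 68 mm wide (y), 60 mm tall (z), 0.07 kg. The point is 30 mm above its base, at the middle of the slab.
- amber_bottle_mid (a point): Amber (brown) glass reagent bottle with a white label and a white screw cap, standing upright, 45 mm diameter, 78 mm tall, 0.13 kg; straight-sided to 50 mm up, cap 30 mm in diameter above 66 mm. The point is on its axis, 39 mm above its base; z up along the axis.
- tube_block_mid (a point): Green foam block holding small capped microtubes, lying flat: 52 mm (x) by 116 mm (y), the block itself 26 mm high, the tube caps reach 32 mm; 0.12 kg. Take it across its 52 mm sides. The point is at its middle, 16 mm above its base; z up.
- kit_dilution: Fixed kraft carton, 98 (x) by 248 mm (y), walls 27 mm high, grey foam with 3 pockets in a row at x = 0, their floors 8 mm above the worktop. Origin mid-underside, z up. Large round pocket 74 mm wide at y +74 mm: tall bottle. Narrow slot 38 (x) by 82 mm (y) at y -14 mm: timer, its width along y, display either way. Small round pocket 46 mm wide at y -88 mm: small bottle.
- kit_sampling: Fixed kraft carton, 98 (x) by 248 mm (y), walls 20 mm high, grey foam with 2 pockets at x = 0, floors 6 mm above the worktop. Origin mid-underside, z up. Long pocket 66 (x) by 124 mm (y) at y +49 mm: tube block, along y, either way round; finger notches 60 mm wide, cut through both walls down to 6 mm, at the middle of its long sides. Round pocket 60 mm wide at y -72 mm: amber bottle.
- label_tape_mid (a point): Roll of pale yellow label tape lying flat, 62 mm diameter, 18 mm high, not part of either kit: leave it alone. The point is at its centre, 9 mm up.
- marker_mid (a point): White marker pen with a black cap lying on the worktop, 135 mm (x) by 11 mm, 12 mm high, not part of either kit: leave it alone. The point is at its middle, 6 mm up.

How it is judged:
At the end, for the whole second after the job is handed in: All five things stand released and at rest, each in its own pocket: centre within 12 mm of the pocket centre (x, y), on its floor (within 6 mm), upright (0.15 rad), timer and block along the tray (0.3 rad). Tape roll and marker are within 25 mm of where they lay (x of tall_bottle_mid in the frame of kit_dilution between -0.012 and 0.012 m and y of tall_bottle_mid in the frame of kit_dilution between 0.062 and 0.086 m and z of tall_bottle_mid in the frame of kit_dilution between 0.0595 and 0.0715 m and angle between each of tall_bottle_mid, timer_mid, small_bottle_mid, tube_block_mid, amber_bottle_mid's own z axis and vertical below 0.15 rad and linear speed of each of tall_bottle, timer, small_bottle, tube_block, amber_bottle below 0.02 m/s and x of timer_mid in the frame of kit_dilution between -0.012 and 0.012 m and y of timer_mid in the frame of kit_dilution between -0.026 and -0.002 m and z of timer_mid in the frame of kit_dilution between 0.032 and 0.044 m and angle between the y axis of timer_mid and the y axis of kit_dilution, either way round below 0.3 rad and x of small_bottle_mid in the frame of kit_dilution between -0.012 and 0.012 m and y of small_bottle_mid in the frame of kit_dilution between -0.1 and -0.076 m and z of small_bottle_mid in the frame of kit_dilution between 0.031 and 0.043 m and x of tube_block_mid in the frame of kit_sampling between -0.012 and 0.012 m and y of tube_block_mid in the frame of kit_sampling between 0.037 and 0.061 m and z of tube_block_mid in the frame of kit_sampling between 0.016 and 0.028 m and angle between the y axis of tube_block_mid and the y axis of kit_sampling, either way round below 0.3 rad and x of amber_bottle_mid in the frame of kit_sampling between -0.012 and 0.012 m and y of amber_bottle_mid in the frame of kit_sampling between -0.084 and -0.06 m and z of amber_bottle_mid in the frame of kit_sampling between 0.039 and 0.051 m and distance of each of label_tape_mid, marker_mid from where it was at the start of the episode below 0.025 m); the robot touches nothing.
It fails at once if the roll of label tape is pushed more than 25 mm away (distance of label_tape_mid from where it was at the start of the episode above 0.025 m).
It fails at once if the marker pen is pushed more than 25 mm away (distance of marker_mid from where it was at the start of the episode above 0.025 m).
It also fails if it takes over 109 s, if anything falls off the work surface, if the arm or the gripper's body presses on something with over 40 N, if the wrist force passes 120 N, or if a joint passes its speed limit or range.

### The arm

A 7-joint arm with a two-finger parallel gripper is mounted at the origin on a cart in front of the work surface, level with it; the furniture and walls round the work are solid. World frame = base frame: x ahead of the robot, y to its left, z up, the work surface at z = 0. Lengths are in m, angles in rad, forces in N, time in s.
With the tool pointing down it reaches from about 0.425 to 0.95 m from the base axis. Payload 16.7 kg.
Tool frame: the origin (TCP) lies at the very end of the fingers, on their centre line; the grasp point (between the pads) lies 19 mm behind it; z points along the fingers, y is the line along which they close (so a half turn about z gives the same grasp; the last joint's range is limited). The gripper opens to 94 mm and grips with 3 to 60 N. Pads are 16 mm wide; open, the fingers measure 119 mm over their backs; the gripper's body (75 mm by 177 mm) begins 78 mm behind the grasp point.
Start: joints at [0.973, 0.426, 0.074, 1.606, -0.034, 1.111, -0.067], TCP at [0.293, -0.608, 0.205] pointing down, gripper open.
Joint ranges: [-2.85, 2.85], [-0.5, 2.14], [-1.23, 1.37], [0.21, 2.46], [-1.02, 4.16], [0.16, 2.05], [-2.73, 2.73]. Speed limits (rad/s): [1.89, 1.89, 2.39, 2.39, 3.01, 3.01, 3.01].

### API

Orientations are given as a 3x3 rotation matrix whose columns are the frame's x, y, z axes.
In Python, from cell import arm gives the robot as it stands.
- The arm moves only by the tool drive_tool, never from a script. Its argument "series" is a list of rows, each a list of 7 numbers: the shift along the tool's x, y, z scaled (see below), then the turn, a rotation vector about the tool's x, y, z scaled (see below), then the gripper command: -1 is fully open, 1 is shut, values between are in proportion. In form: [[dx, dy, dz, wx, wy, wz, hand], ...]. A call has 1 to 8 rows; each row shifts and turns the commanded pose from where the row before left it, along the tool's axes as they then stand; what a row does not reach is not made up. The controller multiplies each number of a shift by 40 mm and each number of a turn by 0.1 rad. A row lasts 1/8 s, in which the tool goes at most 62.5 mm and 10.7 degrees, less where a joint would pass 70% of its speed; a pose out of reach is approached as far as the arm can. A call with a number of a shift or a turn outside -1 to 1 is refused whole. A call with a gripper value outside its range is refused whole. The fingers move at their own pace and stop on an object; "grip_force" is the grip in N (left out, the last holds). Time passes only in rows, so rows that do not move let the fingers close. It gives the time, the measured TCP pose, the force, the opening and the grip force at its end, in the units of the state.
- arm.observe(): the state, without advancing time (a new reading comes with each control period).
- arm.get_image(name): name is "scene" or "top" or "wrist"; returns the picture (400x640x3 uint8, red, green, blue); there is no depth.
- arm.get_calibration(name): a dict with "camera_matrix" (3x3 intrinsics, pixels), "origin" and "attitude" of the camera in the world. Camera axes: x right, y down, z forward; pixel columns grow to the right and rows downward; lengths in m; the calibration is good to about 2 mm. A picture is of the moment at which its call begins: read the wrist's pose just before it. get_calibration takes no time and is no camera call; for the wrist camera it gives the pose at the moment of the call.
- arm.close_job(): hands the job in; it is judged then, once.
The state is a dict: "time": time; "joint_pos": joint angles; "joint_vel": joint speeds; "effort": joint torques, N m; "eef_pos": TCP position; "ee_rot": TCP orientation; "ft_force": force on the tool from outside, world axes, zero at the start; "wrist_torque": the same for the moment, N m; "gripper_width": finger opening in m; "finger_force": force on a finger pad.
Only numpy, scipy, OpenCV 4.12 (cv2) and the standard library are available. Lean on these libraries where they do the work, as an engineer would, in place of code of your own. Each camera call takes 0.05 s, during which the arm holds its last target. There are 200 camera calls.

## Working session

There is one attempt and no reset: what is moved stays moved. The work goes in short steps, Python scripts to look and compute and a tool call to move; the robot and the scene stay as the last step left them, time stands still between calls to the robot, and variables do not carry over. Pictures are saved under pics/ and viewed, at most 14 in all, crops included, and the job is handed in when it is done.

Besides the shell and the picture viewer there is one more tool, called after ">>>" in YAML: its name, and indented under it one key for each argument. drive_tool: Moves the arm, as the interface text tells. Its arguments: {"type":"object","properties":{"series":{"type":"array"},"grip_force":{"type":"number"}},"required":["series"]}

```bash
ls; mkdir -p pics
python3 - <<'E'
from cell import arm
import cv2
for n in ("top","scene"):
    im=arm.get_image(n); cv2.imwrite(f"pics/{n}0.png",im[:,:,::-1])
    c=arm.get_calibration(n); print(n,c)
s=arm.observe(); print(s['time'],s['eef_pos'],s['ee_rot'],s['gripper_width'])
E
```

```text
pics
top {'camera_matrix': array([[451.04211252,   0.        , 319.06444616],
       [  0.        , 451.04211252, 198.86351455],
       [  0.        ,   0.        ,   1.        ]]), 'origin': array([ 0.37021858, -0.00561584,  1.34315446]), 'attitude': array([[-0.01751062, -0.99229241,  0.12267495],
       [-0.99970645,  0.01532103, -0.01876934],
       [ 0.01674517, -0.12296761, -0.9922694 ]])}
scene {'camera_matrix': array([[480.04811231,   0.        , 323.5087296 ],
       [  0.        , 480.04811231, 198.74362614],
       [  0.        ,   0.        ,   1.        ]]), 'origin': array([-0.16997805,  0.92601896,  0.86900677]), 'attitude': array([[-0.81074404, -0.32776808,  0.48503834],
       [-0.585356  ,  0.46415512, -0.66476942],
       [-0.00724283, -0.82287795, -0.56817201]])}
0.1 [ 0.29272742 -0.60779227  0.20484991] [[ 9.00966929e-01  4.33887428e-01 -5.41718502e-04]
 [ 4.33887763e-01 -9.00966374e-01  1.00138170e-03]
 [-5.35832217e-05 -1.13725683e-03 -9.99999352e-01]] 0.09406944890118325
```

View pics/top0.png

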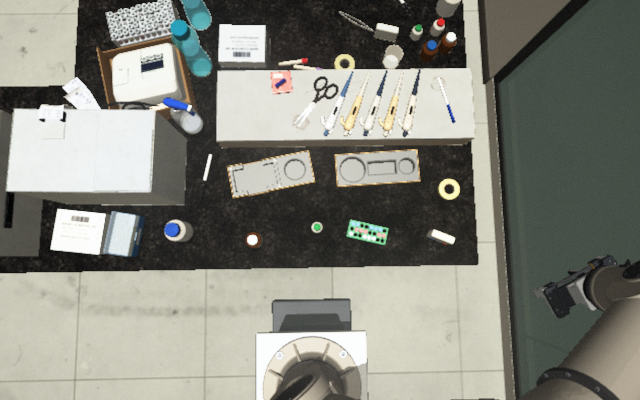

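View pics/scene0.png

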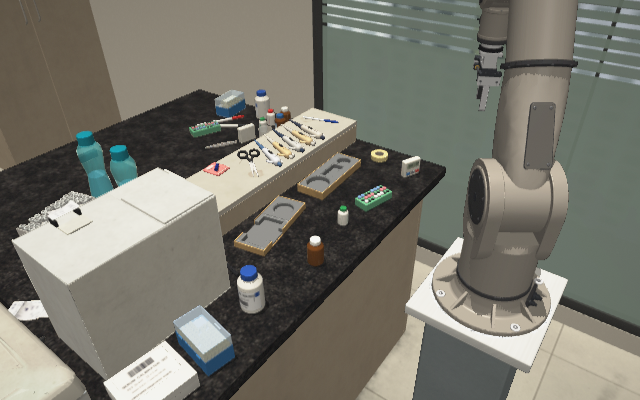

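The top view shows tall bottle cap at (172,229), amber cap at (252,240), small bottle cap at (317,228), block at (368,232) and timer at (442,237). Sampling carton is at (271,174), dilution carton at (377,168), marker at (208,167) and tape at (449,188). The scene view agrees.

```bash
cat > h.py <<'E'
import numpy as np, cv2
from cell import arm
def cast(c,px,z):
    px=np.atleast_2d(np.asarray(px,float)); K=np.asarray(c['camera_matrix'])
    d=np.c_[px,np.ones(len(px))]@np.linalg.inv(K).T@np.asarray(c['attitude']).T
    o=np.asarray(c['origin']); return o+d*((z-o[2])/d[:,2])[:,None]
def proj(c,P):
    q=(np.atleast_2d(P)-c['origin'])@np.asarray(c['attitude']); q=q@np.asarray(c['camera_matrix']).T
    return q[:,:2]/q[:,2:]
E
python3 - <<'E'
from h import *
c=arm.get_calibration("top"); im=cv2.imread("pics/top0.png")
cr=im[135:275,140:480]; cv2.imwrite("pics/crop0.png",cv2.resize(cr,None,fx=2.35,fy=2.35,interpolation=cv2.INTER_CUBIC))
hsv=cv2.cvtColor(im,cv2.COLOR_BGR2HSV)
def blob(name,roi,lo,hi,z,hull=False):
    x0,y0,x1,y1=roi; m=cv2.inRange(hsv,lo,hi)[y0:y1,x0:x1]
    cs,_=cv2.findContours(m,cv2.RETR_EXTERNAL,cv2.CHAIN_APPROX_NONE)
    k=max(cs,key=cv2.contourArea); k=np.vstack([q for q in cs if cv2.contourArea(q)>8]+[k]) if hull else k
    P=cast(c,k[:,0]+[x0,y0],z)[:,:2]
    (a,b),(w,h),t=cv2.minAreaRect((P*1000).astype(np.float32)); e,r=cv2.minEnclosingCircle((P*1000).astype(np.float32))
    bx=cv2.boxPoints(((a,b),(w,h),t)); e1=bx[1]-bx[0];e2=bx[2]-bx[1]; L=e1 if np.linalg.norm(e1)>np.linalg.norm(e2) else e2
    print(name,"rect",np.round([a,b,w,h],1),"long-axis ang from +y(deg)",round((np.degrees(np.arctan2(-L[0],L[1]))+90)%180-90,1),"circ",np.round(e,1),round(r,1),'n',len(k))
blob("tallcap",(155,215,200,250),(100,120,80),(130,255,255),.115)
blob("ambercap",(240,228,268,255),(0,0,170),(180,80,255),.078)
blob("smallcap",(305,215,330,240),(40,80,40),(90,255,255),.058)
blob("block",(335,210,400,255),(60,60,60),(95,255,255),.026,True)
blob("timertop",(420,220,470,255),(0,0,190),(180,60,255),.060)
blob("tape",(430,170,470,205),(15,30,120),(40,255,255),.018)
blob("marker",(195,145,220,190),(0,0,120),(180,60,255),.012)
blob("kitS",(222,145,322,202),(5,70,80),(25,255,255),.020,True)
blob("kitD",(325,142,428,193),(5,70,80),(25,255,255),.027,True)
blob("shelf",(205,60,480,160),(0,0,130),(180,60,255),.05,True)
E
```

```text
tallcap rect [446.1 372.   37.   35.6] long-axis ang from +y(deg) -44.9 circ [446.2 373.2] 20.0 n 39
ambercap rect [415.4 159.5  28.   25. ] long-axis ang from +y(deg) -1.0 circ [415.6 160. ] 15.1 n 29
smallcap rect [448.4 -22.6  17.1  17.1] long-axis ang from +y(deg) -0.9 circ [449.  -21.8] 9.4 n 17
block rect [ 433.6 -169.   118.6   54.4] long-axis ang from +y(deg) -13.9 circ [ 433.4 -169. ] 62.7 n 220
timertop rect [ 416.2 -381.2   66.2   21.4] long-axis ang from +y(deg) -22.9 circ [ 416.7 -381.4] 33.1 n 52
tape rect [ 559.2 -417.5   63.    63.7] long-axis ang from +y(deg) 87.1 circ [ 558.6 -418.2] 32.9 n 61
marker rect [636.3 302.1  12.1  81.1] long-axis ang from +y(deg) 77.9 circ [636.  300.8] 40.6 n 55
kitS rect [610.1 111.7 104.5 251. ] long-axis ang from +y(deg) 10.6 circ [610.5 112.4] 134.4 n 456
kitD rect [ 624.4 -204.2  101.4  251.7] long-axis ang from +y(deg) 2.9 circ [ 624.3 -204.1] 133.7 n 460
shelf rect [ 798.7 -113.5  810.7  304.9] long-axis ang from +y(deg) -0.8 circ [ 798.7 -113.5] 433.1 n 2227
```

View pics/crop0.png

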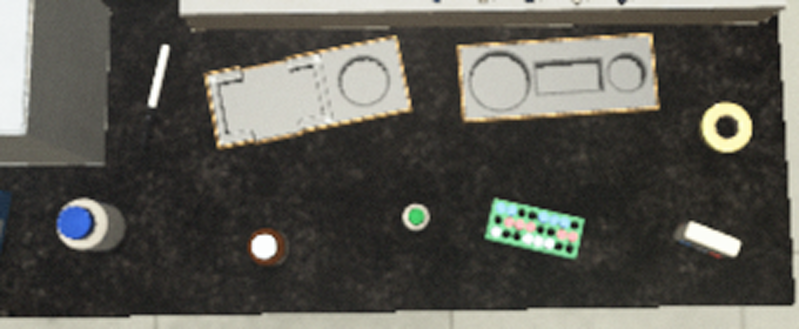

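The enlarged crop confirms every item and the pocket layouts: in both cartons +y is at image left, and the shelf stands just behind them.

```bash
cat >> h.py <<'E'
def plan(xyz,ydeg=None,n=None):
    """total straight move with turn, split over n rows, in row units (x,y,z /40mm; turn /0.1rad); ydeg=angle of tool y in world (mod 180)"""
    s=arm.observe(); p=np.array(s['eef_pos']); R=np.array(s['ee_rot'])
    a=np.degrees(np.arctan2(R[1,1],R[0,1])); t=0 if ydeg is None else -np.radians((ydeg-a+90)%180-90)
    d=np.array(xyz)-p
    from scipy.spatial.transform import Rotation as Ro
    b=Ro.from_matrix(R).inv()
    Rt=Ro.from_euler('z',np.degrees(np.arctan2(R[1,1],R[0,1]))-90,degrees=True)*Ro.from_euler('zx',[180,180],degrees=True)
    tilt=(Ro.from_matrix(R).inv()*Rt).as_rotvec()
    print(f"t={s['time']:.2f} pos",np.round(p*1000,1),"yaw",round(a,2),"w",round(s['gripper_width']*1000,1),"ft",np.round(s['ft_force'],1),"ff",np.round(s['finger_force'],1),"tilt",np.round(tilt,3),"q7",np.round(s['joint_pos'][6],2))
    m=max(np.abs(R.T@d).max()/.04,np.linalg.norm(d)/.0625,abs(t)/.1); n=n or int(np.ceil(m*1.05+.01))
    print("need rows",round(m,2),"turn total",round(t,3))
    for i in range(n):
        u=(R.T@(d/n)); ang=t*(i)/n; c_,s_=np.cos(ang),np.sin(ang)
        v=np.array([c_*u[0]+s_*u[1],-s_*u[0]+c_*u[1],u[2]])/.04
        print(np.round(np.r_[v,t/n/.1],2).tolist())
def kit(k,y):
    K={'D':(.626,-.204,2.9),'S':(.612,.112,10.6)}[k]; a=np.radians(K[2]); return [round(K[0]-y*np.sin(a),4),round(K[1]+y*np.cos(a),4)]
E
python3 - <<'E'
from h import *
T=arm.get_calibration("top");S=arm.get_calibration("scene")
print("shelf front base", cast(T,[[217,147],[473,147]],0), "box corner base",cast(T,[[186,205],[152,192]],0)[0],"box top",cast(T,[152,192],.2))
# shelf front-right top corner in scene ~ (356,123)? and top view (472,137): two-ray intersection
for a,b in (((356,121),(473,138)),((218,263),(153,192))):
    A=cast(S,a,0)[0];B=cast(T,b,0)[0]; oa,ob=S['origin'],T['origin'];da,db=A-oa,B-ob
    x=np.linalg.lstsq(np.c_[da,-db],ob-oa,rcond=None)[0]; print("corner",oa+da*x[0],ob+db*x[1])
print("kits",kit('D',74),kit('D',-14),kit('D',-88),kit('S',49),kit('S',-72))
plan([.43,-.34,.16],-22.9)
E
```

```text
shelf front base [[ 0.69951972  0.27574264  0.        ]
 [ 0.6890105  -0.50524328  0.        ]] box corner base [0.52396748 0.36600446 0.        ] box top [[0.5356932  0.39732735 0.2       ]]
corner [ 0.6970761  -0.47268584  0.08780456] [ 0.69457193 -0.47419048  0.08771917]
corner [0.51811928 0.3994265  0.11717355] [0.54601989 0.41988709 0.12837809]
kits [np.float64(-3.1179), np.float64(73.7012)] [np.float64(1.3343), np.float64(-14.1861)] [np.float64(5.0782), np.float64(-88.0913)] [np.float64(-8.4016), np.float64(48.2758)] [np.float64(13.8565), np.float64(-70.6593)]
t=0.10 pos [ 292.7 -607.8  204.8] yaw -64.29 w 94.1 ft [-0.5  0.1  0.1] ff 0.0 tilt [-0.001  0.     0.   ] q7 -0.07
need rows 7.22 turn total -0.722
[0.75, -0.57, 0.14, -0.9]
[0.8, -0.5, 0.14, -0.9]
[0.84, -0.42, 0.14, -0.9]
[0.87, -0.35, 0.14, -0.9]
[0.9, -0.27, 0.14, -0.9]
[0.92, -0.18, 0.14, -0.9]
[0.93, -0.1, 0.14, -0.9]
[0.94, -0.02, 0.14, -0.9]
```

>>> drive_tool:
  series:
    - [0.75,-0.57,0.14,0,0,-0.9,-1]
    - [0.8,-0.5,0.14,0,0,-0.9,-1]
    - [0.84,-0.42,0.14,0,0,-0.9,-1]
    - [0.87,-0.35,0.14,0,0,-0.9,-1]
    - [0.9,-0.27,0.14,0,0,-0.9,-1]
    - [0.92,-0.18,0.14,0,0,-0.9,-1]
    - [0.93,-0.1,0.14,0,0,-0.9,-1]
    - [0.94,-0.02,0.14,0,0,-0.9,-1]
  grip_force: 15

```text
time: 1.1
eef_pos: [0.4309, -0.3386, 0.1603]
ee_rot: [[0.387, 0.922, 0.0], [0.922, -0.387, 0.0], [0.0, 0.0, -1.0]]
ft_force: [0.7, -0.2, 0.1]
gripper_width: 0.0939
finger_force: 0.0
```

Run:
```python
from h import *
c=arm.get_calibration("wrist"); im=arm.get_image("wrist")[:,:,::-1].copy(); cv2.imwrite("pics/w1.png",im)
np.save("w1.npy",c,allow_pickle=True)
print(proj(c,[[.416,-.381,.06],[.416,-.381,0]]), c['origin'])
plan([.4165,-.381,.10],-22.9)
```

```text
[[322.96065461 248.42181881]
 [322.42537484 228.07503901]] [ 0.45535988 -0.27950233  0.33913662]
t=1.15 pos [ 433.2 -333.8  159.7] yaw -22.19 w 93.7 ft [ 3.   5.5 -0.2] ff 0.0 tilt [-0.001 -0.002 -0.   ] q7 0.09
need rows 1.49 turn total 0.012
[-0.63, 0.03, 0.75, 0.06]
[-0.63, 0.03, 0.75, 0.06]
```

View pics/w1.png

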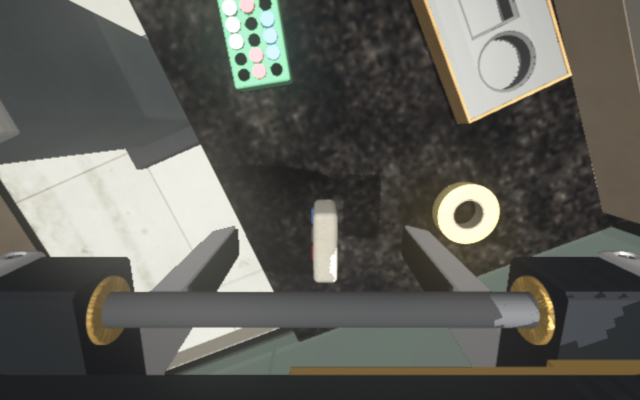

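The wrist view shows the timer's top running along its column from about (325,201) to (325,282), centred between the open fingers. The tape is at (466,212) and the small pocket at (507,62).

Run:
```python
from h import *
c=np.load("w1.npy",allow_pickle=True).item(); im=cv2.imread("pics/w1.png")
hsv=cv2.cvtColor(im,cv2.COLOR_BGR2HSV); m=cv2.inRange(hsv,(0,0,130),(180,70,255)); m[:, :305]=0;m[:,350:]=0;m[:190]=0;m[290:]=0
k=max(cv2.findContours(m,0,1)[0],key=cv2.contourArea); print(cv2.minAreaRect(k))
P=cast(c,k[:,0],.06)[:,:2]; r=cv2.minAreaRect((P*1000).astype(np.float32));print(r); print("small pocket",cast(c,[507,62],.025), kit('D',-.088))
plan([r[0][0]/1000,r[0][1]/1000,.10],-22.9)
```

```text
((325.0, 241.0), (82.0, 24.0), 90.0)
((420.16705322265625, -376.30963134765625), (77.96720886230469, 22.0128231048584), 66.99131774902344)
small pocket [[ 0.63117912 -0.29377669  0.025     ]] [np.float64(0.6305), np.float64(-0.2919)]
t=1.15 pos [ 433.2 -333.8  159.7] yaw -22.19 w 93.7 ft [ 3.   5.5 -0.2] ff 0.0 tilt [-0.001 -0.002 -0.   ] q7 0.09
need rows 1.49 turn total 0.012
[-0.55, 0.05, 0.75, 0.06]
[-0.55, 0.05, 0.75, 0.06]
```

>>> drive_tool:
  series:
    - [-0.63,0.03,0.5,0,0,0.05,-1]
    - [-0.63,0.03,0.5,0,0,0.05,-1]
    - [0,0,0.3,0,0,0,-1]
    - [0,0,0,0,0,0,-1]

```text
time: 1.65
eef_pos: [0.4112, -0.388, 0.1071]
ee_rot: [[0.402, 0.916, -0.002], [0.916, -0.402, 0.002], [0.001, -0.003, -1.0]]
ft_force: [0.7, 0.8, -0.0]
gripper_width: 0.0941
finger_force: 0.0
```

Run:
```python
from h import *
plan([.4165,-.381,.025],-22.9)
```

```text
t=1.65 pos [ 411.2 -388.   107.1] yaw -23.68 w 94.1 ft [ 0.7  0.8 -0. ] ff 0.0 tilt [-0.003 -0.001 -0.   ] q7 0.16
need rows 2.05 turn total -0.014
[0.07, 0.02, 0.68, -0.05]
[0.07, 0.02, 0.68, -0.05]
[0.07, 0.02, 0.68, -0.05]
```

>>> drive_tool:
  series:
    - [0.1,0.02,0.9,0,0,-0.1,-1]
    - [0.1,0.02,0.9,0,0,0,-1]
    - [0,0,0.25,0,0,0,-1]
    - [0,0,0,0,0,0,0.6]
    - [0,0,0,0,0,0,1]
    - [0,0,0,0,0,0,1]
    - [0,0,0,0,0,0,1]

```text
time: 2.52
eef_pos: [0.4172, -0.3815, 0.0274]
ee_rot: [[0.391, 0.92, 0.001], [0.92, -0.391, -0.001], [-0.0, 0.001, -1.0]]
ft_force: [0.5, 0.1, -0.7]
gripper_width: 0.0577
finger_force: 0.0
```

Run:
```python
from h import *
plan([.4165,-.381,.025],-22.9)
```

```text
t=2.52 pos [ 417.2 -381.5   27.4] yaw -23.04 w 57.7 ft [ 0.5  0.1 -0.7] ff 0.0 tilt [ 0.001  0.    -0.   ] q7 0.13
need rows 0.06 turn total -0.002
[0.0, -0.02, 0.06, -0.02]
```

>>> drive_tool:
  series:
    - [0,0,0,0,0,0,1]
    - [0,0,0,0,0,0,1]
    - [0,0,0,0,0,0,1]
    - [0,0,0,0,0,0,1]
    - [0,0,0,0,0,0,1]
    - [0,0,0,0,0,0,1]

```text
time: 3.28
eef_pos: [0.4169, -0.3811, 0.0267]
ee_rot: [[0.391, 0.92, -0.0], [0.92, -0.391, 0.0], [0.0, -0.0, -1.0]]
ft_force: [0.4, -0.3, -0.2]
gripper_width: 0.0219
finger_force: 15.0
```

Run:
```python
from h import *
x,y=kit('D',-.014)
plan([x,y,.14],2.9,12)
```

```text
t=3.27 pos [ 416.9 -381.1   26.7] yaw -23.03 w 21.9 ft [ 0.4 -0.3 -0.2] ff 15.0 tilt [-0. -0. -0.] q7 0.13
need rows 5.81 turn total -0.453
[0.48, 0.27, -0.24, -0.38]
[0.47, 0.29, -0.24, -0.38]
[0.46, 0.3, -0.24, -0.38]
[0.45, 0.32, -0.24, -0.38]
[0.44, 0.34, -0.24, -0.38]
[0.42, 0.36, -0.24, -0.38]
[0.41, 0.37, -0.24, -0.38]
[0.4, 0.39, -0.24, -0.38]
[0.38, 0.4, -0.24, -0.38]
[0.37, 0.41, -0.24, -0.38]
[0.35, 0.43, -0.24, -0.38]
[0.33, 0.44, -0.24, -0.38]
```

>>> drive_tool:
  series:
    - [0,0,-0.7,0,0,0,1]
    - [0,0,-1,0,0,0,1]
    - [0.48,0.27,-0.1,0,0,-0.38,1]
    - [0.47,0.29,-0.1,0,0,-0.38,1]
    - [0.46,0.3,-0.1,0,0,-0.38,1]
    - [0.45,0.32,-0.1,0,0,-0.38,1]
    - [0.44,0.34,-0.1,0,0,-0.38,1]
    - [0.42,0.36,-0.1,0,0,-0.38,1]

```text
time: 4.28
eef_pos: [0.5229, -0.2989, 0.1187]
ee_rot: [[0.17, 0.985, -0.0], [0.985, -0.17, 0.0], [0.0, -0.0, -1.0]]
ft_force: [-0.2, 0.2, -1.2]
gripper_width: 0.0216
finger_force: 15.0
```

>>> drive_tool:
  series:
    - [0.41,0.37,-0.1,0,0,-0.38,1]
    - [0.4,0.39,-0.1,0,0,-0.38,1]
    - [0.38,0.4,-0.1,0,0,-0.38,1]
    - [0.37,0.41,-0.1,0,0,-0.38,1]
    - [0.35,0.43,-0.1,0,0,-0.38,1]
    - [0.33,0.44,-0.1,0,0,-0.38,1]
    - [0,0,0,0,0,0,1]
    - [0,0,0,0,0,0,1]

```text
time: 5.28
eef_pos: [0.6261, -0.2185, 0.1425]
ee_rot: [[-0.054, 0.999, -0.001], [0.999, 0.054, -0.0], [-0.0, -0.001, -1.0]]
ft_force: [0.6, -0.2, -1.5]
gripper_width: 0.022
finger_force: 15.0
```

Run:
```python
from h import *
c=arm.get_calibration("wrist"); im=arm.get_image("wrist")[:,:,::-1].copy(); cv2.imwrite("pics/w2.png",im)
np.save("w2.npy",c,allow_pickle=True)
for y in (.074,-.014,-.088): print(y,proj(c,kit('D',y)+[.025]),proj(c,kit('D',y)+[.008]))
x,y=kit('D',-.014); plan([x,y,.036],2.9)
```

```text
0.074 [[321.85763626  95.82257867]] [[321.74274363  97.41243085]]
-0.014 [[321.37325881 195.56852773]] [[321.29065599 191.89144777]]
-0.088 [[321.11617101 269.77228283]] [[321.05035297 262.62735957]]
t=5.33 pos [ 625.9 -218.8  142.5] yaw 3.05 w 21.6 ft [ 0.2 -0.4 -0.9] ff 15.0 tilt [-0.001  0.     0.   ] q7 0.16
need rows 2.66 turn total 0.003
[0.01, 0.01, 0.89, 0.01]
[0.01, 0.01, 0.89, 0.01]
[0.01, 0.01, 0.89, 0.01]
```

View pics/w2.png

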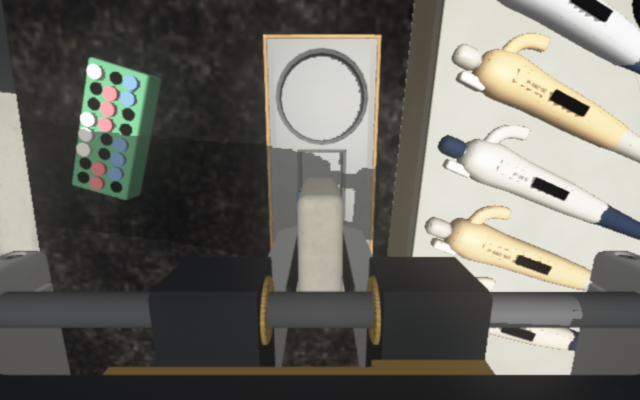

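The wrist view shows the large pocket centred at (322,96), where predicted, and the slot spanning columns 298–347 with the timer above it. The kit D estimate is good.

>>> drive_tool:
  series:
    - [0,0,0.8,0,0,0,1]
    - [0,0,0.8,0,0,0,1]
    - [0,0,0.6,0,0,0,1]
    - [0,0,0.4,0,0,0,1]
    - [0,0,0.08,0,0,0,1]
    - [0,0,0,0,0,0,1]

```text
time: 6.08
eef_pos: [0.6266, -0.2185, 0.0361]
ee_rot: [[-0.054, 0.999, 0.001], [0.999, 0.054, -0.0], [-0.0, 0.001, -1.0]]
ft_force: [-0.3, 0.7, -0.9]
gripper_width: 0.0219
finger_force: 15.0
```

Run:
```python
from h import *
x,y=kit('D',-.014); plan([x,y,.035],2.9)
```

```text
t=6.08 pos [ 626.6 -218.5   36.1] yaw 3.08 w 21.9 ft [-0.3  0.7 -0.9] ff 15.0 tilt [ 0.001  0.    -0.   ] q7 0.12
need rows 0.03 turn total 0.003
[0.01, 0.0, 0.03, 0.03]
```

>>> drive_tool:
  series:
    - [0,0,0.02,0,0,0,1]
    - [0,0,0,0,0,0,0]
    - [0,0,0,0,0,0,0]
    - [0,0,0,0,0,0,0]
    - [0,0,-0.5,0,0,0,0]
    - [0,0,-1,0,0,0,-0.3]
    - [0,0,-1,0,0,0,-0.6]
    - [0,0,-0.3,0,0,0,-0.6]

```text
time: 7.08
eef_pos: [0.6278, -0.2185, 0.1509]
ee_rot: [[-0.054, 0.999, 0.005], [0.999, 0.054, -0.001], [-0.002, 0.004, -1.0]]
ft_force: [-0.6, -0.1, 0.0]
gripper_width: 0.0729
finger_force: 0.0
```

Run:
```python
from h import *
plan([.449,-.022,.15],2.9)
```

```text
t=7.08 pos [ 627.8 -218.5  150.9] yaw 3.09 w 72.9 ft [-0.6 -0.1  0. ] ff 0.0 tilt [ 0.004  0.002 -0.   ] q7 0.16
need rows 5.15 turn total 0.003
[0.86, -0.7, -0.0, 0.01]
[0.86, -0.7, -0.0, 0.01]
[0.86, -0.7, -0.0, 0.01]
[0.86, -0.7, -0.0, 0.01]
[0.86, -0.7, -0.0, 0.01]
[0.86, -0.7, -0.0, 0.01]
```

>>> drive_tool:
  series:
    - [0.86,-0.7,0,0,0,0,-0.6]
    - [0.86,-0.7,0,0,0,0,-0.6]
    - [0.86,-0.7,0,0,0,0,-0.6]
    - [0.86,-0.7,0,0,0,0,-0.6]
    - [0.86,-0.7,0,0,0,0,-0.6]
    - [0.5,-0.4,0,0,0,0,-0.6]
    - [0,0,0,0,0,0,-0.6]
    - [0,0,0,0,0,0,-0.6]

```text
time: 8.07
eef_pos: [0.461, -0.0355, 0.147]
ee_rot: [[-0.053, 0.999, 0.001], [0.999, 0.053, -0.0], [-0.0, 0.001, -1.0]]
ft_force: [0.8, -0.0, 0.1]
gripper_width: 0.0753
finger_force: 0.0
```

Run:
```python
from h import *
c=arm.get_calibration("wrist"); im=arm.get_image("wrist")[:,:,::-1].copy(); cv2.imwrite("pics/w3.png",im)
hsv=cv2.cvtColor(im,cv2.COLOR_BGR2HSV); m=cv2.inRange(hsv,(40,80,40),(80,255,255))
for k in cv2.findContours(m,0,1)[0]:
    if cv2.contourArea(k)>60: (u,v),r=cv2.minEnclosingCircle(k); print("green",round(u),round(v),round(r,1),np.round(cast(c,[u,v],.058)[0],4))
m=cv2.inRange(hsv,(0,0,190),(180,60,255))
for k in cv2.findContours(m,0,1)[0]:
    if cv2.contourArea(k)>150: (u,v),r=cv2.minEnclosingCircle(k); print("white",round(u),round(v),round(r,1),np.round(cast(c,[u,v],.078)[0],4))
print(proj(c,[[.449,-.022,.058],[.4155,.16,.078]]))
plan([.449,-.022,.023],2.9)
```

```text
green 287 334 11.1 [ 0.4366 -0.1619  0.058 ]
green 264 347 18.8 [ 0.4156 -0.1759  0.058 ]
green 300 283 6.8 [ 0.4469 -0.1091  0.058 ]
green 300 281 28.9 [ 0.446  -0.1074  0.058 ]
green 310 186 12.0 [ 0.451  -0.0217  0.058 ]
white 270 334 10.0 [ 0.4235 -0.148   0.078 ]
white 464 275 14.2 [ 0.5812 -0.0852  0.078 ]
white 480 254 47.0 [ 0.5913 -0.0663  0.078 ]
white 629 223 33.6 [ 0.7044 -0.0338  0.078 ]
white 123 228 85.2 [ 0.3058 -0.059   0.078 ]
white 310 178 15.8 [ 0.4514 -0.0113  0.078 ]
white 1 176 78.0 [ 0.2167 -0.0223  0.078 ]
white 498 87 101.1 [0.5828 0.0618 0.078 ]
white 100 34 97.0 [0.3016 0.0819 0.078 ]
[[307.1428952  186.72800202]
 [266.56288857 -88.40094292]]
t=8.12 pos [460.9 -35.6 146.8] yaw 3.03 w 75.2 ft [-0.5  0.9 -0.3] ff 0.0 tilt [ 0. -0.  0.] q7 -0.1
need rows 3.09 turn total 0.002
[0.09, -0.07, 0.77, 0.01]
[0.09, -0.07, 0.77, 0.01]
[0.09, -0.07, 0.77, 0.01]
[0.09, -0.07, 0.77, 0.01]
```

View pics/w3.png

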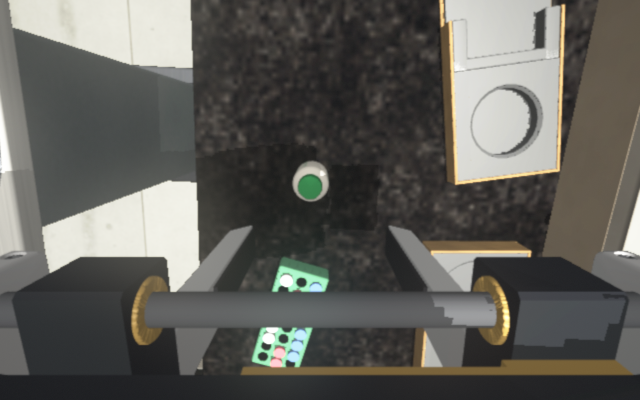

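The wrist view shows the green cap at (310,186), giving (0.451, -0.022), in agreement with the top view. The amber pocket's rim is at (505,121).

>>> drive_tool:
  series:
    - [0.18,-0.13,0.4,0,0,0,-0.6]
    - [0.18,-0.13,0.4,0,0,0,-0.6]
    - [0,0,0.9,0,0,0,-0.6]
    - [0,0,0.9,0,0,0,-0.6]
    - [0,0,0.5,0,0,0,-0.6]
    - [0,0,0,0,0,0,1]
    - [0,0,0,0,0,0,1]
    - [0,0,0,0,0,0,1]
  grip_force: 15

```text
time: 9.12
eef_pos: [0.4498, -0.0213, 0.0236]
ee_rot: [[-0.053, 0.999, 0.002], [0.999, 0.053, -0.0], [-0.0, 0.002, -1.0]]
ft_force: [-0.3, -0.1, 0.3]
gripper_width: 0.0487
finger_force: 0.0
```

>>> drive_tool:
  series:
    - [0,0,0,0,0,0,1]
    - [0,0,0,0,0,0,1]
    - [0,0,0,0,0,0,1]

```text
time: 9.5
eef_pos: [0.4495, -0.021, 0.0231]
ee_rot: [[-0.054, 0.999, 0.001], [0.999, 0.054, 0.0], [0.0, 0.001, -1.0]]
ft_force: [-0.3, 0.5, 7.2]
gripper_width: 0.0307
finger_force: 15.0
```

Run:
```python
from h import *
c=np.load("w2.npy",allow_pickle=True).item()
x,y=kit('D',-.088); plan([x,y,.14],2.9,10); print(kit('S',-.072))
```

```text
t=9.50 pos [449.5 -21.   23.1] yaw 3.09 w 30.7 ft [-0.3  0.5  7.2] ff 15.0 tilt [ 0.001 -0.     0.   ] q7 -0.27
need rows 7.01 turn total 0.003
[-0.7, 0.42, -0.29, 0.0]
[-0.7, 0.42, -0.29, 0.0]
[-0.7, 0.42, -0.29, 0.0]
[-0.7, 0.42, -0.29, 0.0]
[-0.7, 0.42, -0.29, 0.0]
[-0.7, 0.42, -0.29, 0.0]
[-0.7, 0.42, -0.29, 0.0]
[-0.7, 0.42, -0.29, 0.0]
[-0.7, 0.42, -0.29, 0.0]
[-0.7, 0.42, -0.29, 0.0]
[np.float64(0.6252), np.float64(0.0412)]
```

>>> drive_tool:
  series:
    - [0,0,-0.8,0,0,0,1]
    - [0,0,-1,0,0,0,1]
    - [-0.7,0.42,-0.3,0,0,0,1]
    - [-0.7,0.42,-0.3,0,0,0,1]
    - [-0.7,0.42,-0.2,0,0,0,1]
    - [-0.7,0.42,-0.2,0,0,0,1]
    - [-0.7,0.42,0,0,0,0,1]
    - [-0.7,0.42,0,0,0,0,1]

```text
time: 10.5
eef_pos: [0.559, -0.1843, 0.1346]
ee_rot: [[-0.054, 0.999, -0.0], [0.999, 0.054, 0.0], [0.0, -0.0, -1.0]]
ft_force: [0.9, -0.6, -0.3]
gripper_width: 0.0306
finger_force: 14.9
```

>>> drive_tool:
  series:
    - [-0.7,0.42,0,0,0,0,1]
    - [-0.7,0.42,0,0,0,0,1]
    - [-0.7,0.42,0,0,0,0,1]
    - [-0.7,0.42,0,0,0,0,1]
    - [0,0,0,0,0,0,1]
    - [0,0,0,0,0,0,1]

```text
time: 11.25
eef_pos: [0.6315, -0.2909, 0.1342]
ee_rot: [[-0.054, 0.999, -0.001], [0.999, 0.054, 0.001], [0.001, -0.001, -1.0]]
ft_force: [0.2, 0.2, -0.9]
gripper_width: 0.0306
finger_force: 14.9
```

Run:
```python
from h import *
c=arm.get_calibration("wrist"); im=arm.get_image("wrist")[:,:,::-1].copy(); cv2.imwrite("pics/w4.png",im)
x,y=kit('D',-.088); plan([x,y,.032],2.9)
```

```text
t=11.30 pos [ 631.5 -290.6  134.5] yaw 3.14 w 30.8 ft [-0.1  0.  -0.8] ff 14.9 tilt [-0.001 -0.001 -0.   ] q7 0.26
need rows 2.56 turn total 0.004
[-0.01, -0.01, 0.85, 0.01]
[-0.01, -0.01, 0.85, 0.01]
[-0.01, -0.01, 0.85, 0.01]
```

View pics/w4.png

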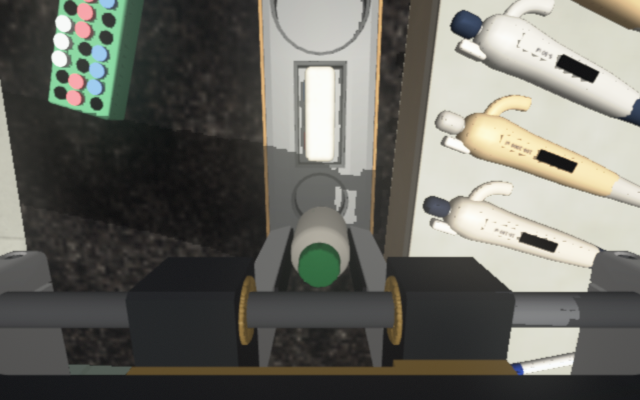

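The timer sits centred in its slot at (320,113), and the small pocket at (320,197) lies in line with the bottle.

>>> drive_tool:
  series:
    - [0,0,0.8,0,0,0,1]
    - [0,0,0.8,0,0,0,1]
    - [0,0,0.6,0,0,0,1]
    - [0,0,0.36,0,0,0,1]
    - [0,0,0,0,0,0,1]
    - [0,0,0,0,0,0,1]

```text
time: 12.05
eef_pos: [0.6322, -0.2917, 0.0333]
ee_rot: [[-0.054, 0.999, 0.001], [0.999, 0.054, -0.0], [-0.0, 0.001, -1.0]]
ft_force: [-0.1, 0.5, -0.7]
gripper_width: 0.0309
finger_force: 14.9
```

>>> drive_tool:
  series:
    - [0,0,0,0,0,0,0]
    - [0,0,0,0,0,0,0]
    - [0,0,0,0,0,0,0]
    - [0,0,-0.5,0,0,0,0]
    - [0,0,-1,0,0,0,-0.6]
    - [0,0,-0.8,0,0,0,-0.6]
    - [0,0,0,0,0,0,-0.6]

```text
time: 12.92
eef_pos: [0.6337, -0.2923, 0.1287]
ee_rot: [[-0.054, 0.999, 0.005], [0.999, 0.054, -0.002], [-0.002, 0.005, -1.0]]
ft_force: [-0.7, 0.7, 0.0]
gripper_width: 0.0732
finger_force: 0.0
```

Run:
```python
from h import *
plan([.435,-.19,.12],-13.9)
```

```text
t=12.93 pos [ 633.7 -292.3  128.7] yaw 3.08 w 73.2 ft [-0.7  0.7  0. ] ff 0.0 tilt [ 0.005  0.002 -0.   ] q7 0.26
need rows 4.82 turn total 0.296
[0.47, -0.8, 0.03, 0.49]
[0.43, -0.83, 0.03, 0.49]
[0.39, -0.85, 0.03, 0.49]
[0.35, -0.86, 0.03, 0.49]
[0.3, -0.88, 0.03, 0.49]
[0.26, -0.89, 0.03, 0.49]
```

>>> drive_tool:
  series:
    - [0.47,-0.8,0,0,0,0.49,-0.6]
    - [0.43,-0.83,0,0,0,0.49,-0.8]
    - [0.39,-0.85,0,0,0,0.49,-1]
    - [0.35,-0.86,0,0,0,0.49,-1]
    - [0.3,-0.88,0,0,0,0.49,-1]
    - [0.26,-0.89,0,0,0,0.49,-1]
    - [0,0,0,0,0,0,-1]
    - [0,0,0,0,0,0,-1]

```text
time: 13.92
eef_pos: [0.434, -0.1898, 0.1248]
ee_rot: [[0.237, 0.971, 0.001], [0.971, -0.237, -0.0], [-0.0, 0.001, -1.0]]
ft_force: [-0.2, 0.2, 0.1]
gripper_width: 0.094
finger_force: 0.0
```

Run:
```python
from h import *
c=arm.get_calibration("wrist"); im=arm.get_image("wrist")[:,:,::-1].copy(); cv2.imwrite("pics/w5.png",im)
a=np.radians(-13.9); 
C=[[.4336-x*0+ x*np.cos(a)-y*np.sin(a), -.169+x*np.sin(a)+y*np.cos(a), .026] for x,y in ((-.026,.058),(.026,.058),(.026,-.058),(-.026,-.058))]
print(np.round(proj(c,C)))
plan([.4336,-.169,.004],-13.9)
```

```text
[[282. 107.]
 [346. 107.]
 [343. 242.]
 [285. 242.]]
t=13.97 pos [ 434.1 -189.8  124.6] yaw -13.74 w 94.0 ft [ 0.3  0.5 -0.4] ff 0.0 tilt [ 0.001 -0.     0.   ] q7 -0.04
need rows 3.02 turn total 0.003
[0.13, -0.03, 0.75, 0.01]
[0.13, -0.04, 0.75, 0.01]
[0.13, -0.04, 0.75, 0.01]
[0.13, -0.04, 0.75, 0.01]
```

View pics/w5.png

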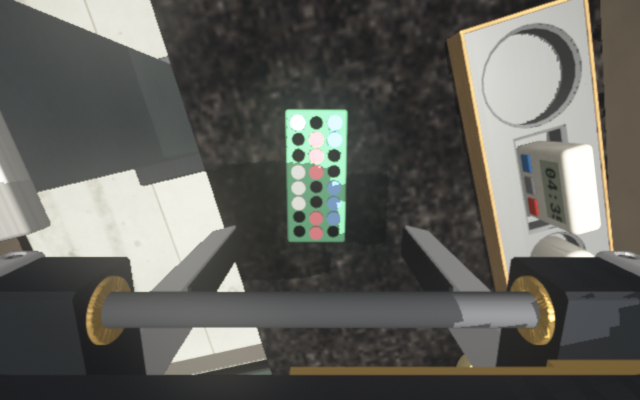

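The block's corners appear at (286,109), (347,109), (344,242) and (289,242): well aligned, about 2 mm further in tool y than I expected.

>>> drive_tool:
  series:
    - [0.25,-0.05,0.4,0,0,0,-1]
    - [0.25,-0.05,0.4,0,0,0,-1]
    - [0,0,0.9,0,0,0,-1]
    - [0,0,0.8,0,0,0,-1]
    - [0,0,0.5,0,0,0,-1]
    - [0,0,0,0,0,0,-1]
    - [0,0,0,0,0,0,-1]
  grip_force: 15

```text
time: 14.85
eef_pos: [0.4349, -0.1693, 0.0048]
ee_rot: [[0.238, 0.971, 0.0], [0.971, -0.238, 0.0], [0.0, 0.0, -1.0]]
ft_force: [0.8, 0.2, -0.5]
gripper_width: 0.0939
finger_force: 0.0
```

Run:
```python
from h import *
plan([.4354,-.170,.004],-13.9)
```

```text
t=14.85 pos [ 434.9 -169.3    4.8] yaw -13.75 w 93.9 ft [ 0.8  0.2 -0.5] ff 0.0 tilt [ 0. -0.  0.] q7 -0.19
need rows 0.03 turn total 0.003
[-0.01, 0.02, 0.02, 0.03]
```

>>> drive_tool:
  series:
    - [0,0,0,0,0,0,1]
    - [0,0,0,0,0,0,1]
    - [0,0,0,0,0,0,1]
    - [0,0,0,0,0,0,1]
    - [0,0,0,0,0,0,1]
    - [0,0,0,0,0,0,1]
    - [0,0,0,0,0,0,1]
    - [0,0,-0.5,0,0,0,1]

```text
time: 15.85
eef_pos: [0.4331, -0.1687, 0.0235]
ee_rot: [[0.238, 0.971, -0.003], [0.971, -0.238, 0.001], [0.0, -0.003, -1.0]]
ft_force: [0.1, 0.3, 0.5]
gripper_width: 0.0517
finger_force: 15.0
```

Run:
```python
from h import *
x,y=kit('S',.049); print(x,y); plan([x,y,.12],10.6,14)
```

```text
0.603 0.1602
t=15.85 pos [ 433.1 -168.7   23.5] yaw -13.74 w 51.7 ft [0.1 0.3 0.5] ff 15.0 tilt [-0.003 -0.    -0.   ] q7 -0.17
need rows 9.0 turn total -0.425
[0.64, 0.15, -0.17, -0.3]
[0.64, 0.17, -0.17, -0.3]
[0.63, 0.19, -0.17, -0.3]
[0.63, 0.21, -0.17, -0.3]
[0.62, 0.23, -0.17, -0.3]
[0.61, 0.25, -0.17, -0.3]
[0.6, 0.27, -0.17, -0.3]
[0.6, 0.29, -0.17, -0.3]
[0.59, 0.3, -0.17, -0.3]
[0.58, 0.32, -0.17, -0.3]
[0.57, 0.34, -0.17, -0.3]
[0.56, 0.36, -0.17, -0.3]
[0.55, 0.37, -0.17, -0.3]
[0.53, 0.39, -0.17, -0.3]
```

>>> drive_tool:
  series:
    - [0,0,-0.8,0,0,0,1]
    - [0.64,0.15,-0.8,0,0,-0.3,1]
    - [0.64,0.17,-0.5,0,0,-0.3,1]
    - [0.63,0.19,-0.2,0,0,-0.3,1]
    - [0.63,0.21,0,0,0,-0.3,1]
    - [0.62,0.23,0,0,0,-0.3,1]
    - [0.61,0.25,0,0,0,-0.3,1]
    - [0.6,0.27,0,0,0,-0.3,1]

```text
time: 16.85
eef_pos: [0.5192, -0.0032, 0.1159]
ee_rot: [[0.028, 1.0, -0.001], [1.0, -0.028, 0.0], [0.0, -0.001, -1.0]]
ft_force: [0.4, -1.0, -1.7]
gripper_width: 0.0519
finger_force: 15.0
```

>>> drive_tool:
  series:
    - [0.6,0.29,0,0,0,-0.3,1]
    - [0.59,0.3,0,0,0,-0.3,1]
    - [0.58,0.32,0,0,0,-0.3,1]
    - [0.57,0.34,0,0,0,-0.3,1]
    - [0.4,0.25,0,0,0,-0.3,1]
    - [0,0,0,0,0,-0.3,1]
    - [0,0,0,0,0,-0.3,1]
    - [0,0,0,0,0,0,1]

```text
time: 17.85
eef_pos: [0.5756, 0.1055, 0.1163]
ee_rot: [[-0.178, 0.984, -0.0], [0.984, 0.178, -0.0], [-0.0, -0.0, -1.0]]
ft_force: [-0.1, 0.1, -0.7]
gripper_width: 0.0523
finger_force: 15.0
```

Run:
```python
from h import *
c=arm.get_calibration("wrist"); im=arm.get_image("wrist")[:,:,::-1].copy(); cv2.imwrite("pics/w6.png",im)
np.save("w6.npy",c,allow_pickle=True)
def kp(x,y,z):
    p=kit('S',y); a=np.radians(10.6); return [p[0]+x*np.cos(a),p[1]+x*np.sin(a),z]
print(np.round(proj(c,[kp(-.049,.124,.02),kp(.049,.124,.02),kp(.033,.111,.018),kp(-.033,.111,.018),kp(0,-.072,.02),kp(-.049,.079,.02),kp(-.049,.019,.02)])))
x,y=kit('S',.049); plan([x,y,.012],10.6)
```

```text
[[305.  46.]
 [431.  45.]
 [409.  64.]
 [325.  64.]
 [362. 278.]
 [306. 106.]
 [307. 180.]]
t=17.90 pos [575.6 105.5 116.4] yaw 10.24 w 51.6 ft [ 0.7 -0.3 -0.1] ff 15.0 tilt [-0.  0.  0.] q7 -0.32
need rows 2.61 turn total -0.006
[0.41, 0.31, 0.87, -0.02]
[0.41, 0.31, 0.87, -0.02]
[0.41, 0.31, 0.87, -0.02]
```

View pics/w6.png

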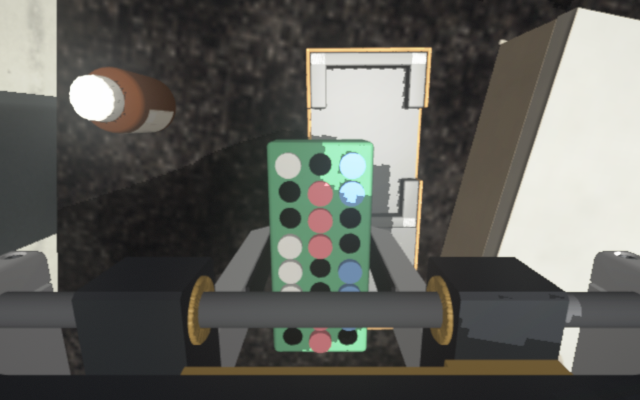

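The carton's far corners are at (307,48) and (430,48), 1–2 px from prediction. The right notch spans rows 107–180 as expected. The held block's far edge is at row 141.

Run:
```python
from h import *
c=np.load("w6.npy",allow_pickle=True).item()
s=arm.observe();p=np.array(s['eef_pos']);R=np.array(s['ee_rot'])
for v in (141,350):
    q=cast(c,[320,v],.1376)[0]; print(R.T@(q-p))
x,y=kit('S',.048); plan([x,y,.1],10.5)
```

```text
[ 0.0568053  -0.00098449 -0.02126157]
[-0.05670713 -0.00090331 -0.02122394]
t=17.90 pos [575.6 105.5 116.4] yaw 10.24 w 51.6 ft [ 0.7 -0.3 -0.1] ff 15.0 tilt [-0.  0.  0.] q7 -0.32
need rows 1.2 turn total -0.005
[0.6, 0.46, 0.2, -0.02]
[0.6, 0.46, 0.2, -0.02]
```

>>> drive_tool:
  series:
    - [0.6,0.46,0.2,0,0,-0.05,1]
    - [0.6,0.46,0.2,0,0,0,1]
    - [0,0,0.5,0,0,0,1]
    - [0,0,0.5,0,0,0,1]
    - [0,0,0,0,0,0,1]
    - [0,0,0,0,0,0,1]

```text
time: 18.65
eef_pos: [0.6033, 0.1598, 0.0607]
ee_rot: [[-0.183, 0.983, 0.0], [0.983, 0.183, -0.0], [-0.0, 0.0, -1.0]]
ft_force: [-0.5, -0.4, -0.1]
gripper_width: 0.0521
finger_force: 15.0
```

Run:
```python
from h import *
x,y=kit('S',.048); plan([x,y,.0115],10.6)
```

```text
t=18.65 pos [603.3 159.8  60.7] yaw 10.55 w 52.1 ft [-0.5 -0.4 -0.1] ff 15.0 tilt [ 0.  0. -0.] q7 -0.43
need rows 1.23 turn total -0.001
[-0.01, -0.0, 0.61, -0.0]
[-0.01, -0.0, 0.61, -0.0]
```

>>> drive_tool:
  series:
    - [0,0,0.4,0,0,0,1]
    - [0,0,0.4,0,0,0,1]
    - [0,0,0.3,0,0,0,1]
    - [0,0,0.12,0,0,0,1]
    - [0,0,0,0,0,0,1]

```text
time: 19.27
eef_pos: [0.6031, 0.1605, 0.0111]
ee_rot: [[-0.184, 0.983, -0.0], [0.983, 0.184, 0.0], [0.0, -0.0, -1.0]]
ft_force: [-0.4, 0.8, -1.7]
gripper_width: 0.0517
finger_force: 15.0
```

>>> drive_tool:
  series:
    - [0,0,0,0,0,0,-0.4]
    - [0,0,0,0,0,0,-0.4]
    - [0,0,0,0,0,0,-0.4]
    - [0,0,-0.5,0,0,0,-0.4]
    - [0,0,-1,0,0,0,-0.6]
    - [0,0,-1,0,0,0,-0.6]
    - [0,0,-0.5,0,0,0,-0.6]
    - [0,0,0,0,0,0,-0.6]

```text
time: 20.27
eef_pos: [0.604, 0.1605, 0.1334]
ee_rot: [[-0.184, 0.983, 0.003], [0.983, 0.184, 0.001], [0.0, 0.003, -1.0]]
ft_force: [-0.0, -0.0, -0.7]
gripper_width: 0.0752
finger_force: 0.0
```

Run:
```python
from h import *
plan([.418,.13,.13],10.6)
```

```text
t=20.27 pos [604.  160.5 133.4] yaw 10.58 w 75.2 ft [-0.  -0.  -0.7] ff 0.0 tilt [ 0.003 -0.     0.   ] q7 -0.39
need rows 4.71 turn total -0.0
[0.02, -0.94, 0.01, -0.0]
[0.02, -0.94, 0.01, -0.0]
[0.02, -0.94, 0.01, -0.0]
[0.02, -0.94, 0.01, -0.0]
[0.02, -0.94, 0.01, -0.0]
```

>>> drive_tool:
  series:
    - [0,-0.94,0,0,0,0,-0.6]
    - [0,-0.94,0,0,0,0,-0.6]
    - [0,-0.94,0,0,0,0,-0.6]
    - [0,-0.94,0,0,0,0,-0.6]
    - [0,-0.7,0,0,0,0,-0.6]
    - [0,-0.2,0,0,0,0,-0.6]
    - [0,0,0,0,0,0,-0.6]

```text
time: 21.15
eef_pos: [0.4202, 0.126, 0.1313]
ee_rot: [[-0.184, 0.983, -0.0], [0.983, 0.184, -0.0], [-0.0, -0.0, -1.0]]
ft_force: [0.2, -0.0, 0.2]
gripper_width: 0.075
finger_force: 0.0
```

Run:
```python
from h import *
c=arm.get_calibration("wrist"); im=arm.get_image("wrist")[:,:,::-1].copy(); cv2.imwrite("pics/w7.png",im)
q=proj(c,[.4155,.16,.078])[0]; print("pred",q)
hsv=cv2.cvtColor(im,cv2.COLOR_BGR2HSV); m=cv2.inRange(hsv,(0,0,190),(180,60,255))
for k in cv2.findContours(m,0,1)[0]:
    (u,v),r=cv2.minEnclosingCircle(k)
    if 8<r<60 and np.hypot(u-q[0],v-q[1])<90: print("white",round(u),round(v),round(r,1),np.round(cast(c,[u,v],.078)[0],4))
plan([.4155,.16,.025],10.6)
```

```text
pred [323.48770157 168.17508513]
white 325 168 20.3 [0.4165 0.1601 0.078 ]
t=21.20 pos [420.7 126.2 131.4] yaw 10.59 w 75.4 ft [ 0.2 -0.3  0.1] ff 0.0 tilt [ 0. -0.  0.] q7 -0.37
need rows 2.66 turn total -0.0
[0.28, 0.01, 0.89, -0.0]
[0.28, 0.01, 0.89, -0.0]
[0.28, 0.01, 0.89, -0.0]
```

View pics/w7.png

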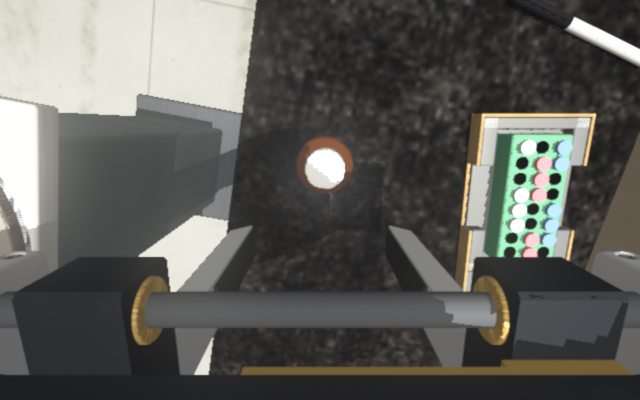

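The amber cap is at (325,168), which gives (0.4165, 0.160). The block lies in its long pocket around (535,195), apparently fully seated.

>>> drive_tool:
  series:
    - [0.42,0.02,0.2,0,0,0,-0.6]
    - [0.42,0.02,0.2,0,0,0,-0.6]
    - [0,0,0.8,0,0,0,-0.6]
    - [0,0,0.8,0,0,0,-0.6]
    - [0,0,0.62,0,0,0,-0.6]
    - [0,0,0,0,0,0,-0.6]
    - [0,0,0,0,0,0,1]
    - [0,0,0,0,0,0,1]
  grip_force: 20

```text
time: 22.2
eef_pos: [0.4162, 0.1597, 0.0276]
ee_rot: [[-0.184, 0.983, 0.002], [0.983, 0.184, 0.001], [0.0, 0.002, -1.0]]
ft_force: [-0.1, -0.9, -0.6]
gripper_width: 0.0588
finger_force: 0.0
```

>>> drive_tool:
  series:
    - [0,0,0,0,0,0,1]
    - [0,0,0,0,0,0,1]
    - [0,0,0,0,0,0,1]
    - [0,0,0,0,0,0,1]

```text
time: 22.7
eef_pos: [0.416, 0.1595, 0.0273]
ee_rot: [[-0.184, 0.983, 0.001], [0.983, 0.184, 0.0], [-0.0, 0.001, -1.0]]
ft_force: [-0.1, -1.5, 8.9]
gripper_width: 0.0433
finger_force: 20.0
```

Run:
```python
from h import *
x,y=kit('S',-.073); plan([x,y,.15],10.6,9)
```

```text
t=22.70 pos [416.  159.5  27.3] yaw 10.59 w 43.3 ft [-0.1 -1.5  8.9] ff 20.0 tilt [ 0.001  0.    -0.   ] q7 -0.62
need rows 4.6 turn total -0.0
[-0.43, 0.51, -0.34, -0.0]
[-0.43, 0.51, -0.34, -0.0]
[-0.43, 0.51, -0.34, -0.0]
[-0.43, 0.51, -0.34, -0.0]
[-0.43, 0.51, -0.34, -0.0]
[-0.43, 0.51, -0.34, -0.0]
[-0.43, 0.51, -0.34, -0.0]
[-0.43, 0.51, -0.34, -0.0]
[-0.43, 0.51, -0.34, -0.0]
```

>>> drive_tool:
  series:
    - [0,0,-0.8,0,0,0,1]
    - [-0.3,0.35,-0.8,0,0,0,1]
    - [-0.6,0.72,-0.4,0,0,0,1]
    - [-0.65,0.75,0,0,0,0,1]
    - [-0.65,0.75,0,0,0,0,1]
    - [-0.65,0.75,0,0,0,0,1]
    - [-0.65,0.75,0,0,0,0,1]
    - [-0.37,0.52,0,0,0,0,1]

```text
time: 23.7
eef_pos: [0.6255, 0.0394, 0.1065]
ee_rot: [[-0.182, 0.983, -0.0], [0.983, 0.182, -0.0], [-0.0, -0.0, -1.0]]
ft_force: [-0.1, 0.4, -1.3]
gripper_width: 0.0439
finger_force: 20.0
```

>>> drive_tool:
  series:
    - [0,0,0,0,0,0,1]
    - [0,0,0,0,0,0,1]

```text
time: 23.95
eef_pos: [0.6236, 0.0414, 0.1065]
ee_rot: [[-0.184, 0.983, -0.001], [0.983, 0.184, 0.0], [0.0, -0.001, -1.0]]
ft_force: [0.7, 0.3, -2.0]
gripper_width: 0.044
finger_force: 20.0
```

Run:
```python
from h import *
c=arm.get_calibration("wrist"); im=arm.get_image("wrist")[:,:,::-1].copy(); cv2.imwrite("pics/w8.png",im)
print(proj(c,kit('S',-.072)+[.02]))
x,y=kit('S',-.073); plan([x,y,.035],10.6)
```

```text
[[322.84252377 204.73503315]]
t=24.00 pos [623.5  41.6 106.7] yaw 10.64 w 43.9 ft [-0.6  0.2 -1.6] ff 20.0 tilt [-0. -0. -0.] q7 -0.21
need rows 1.79 turn total 0.001
[-0.02, 0.02, 0.9, 0.0]
[-0.02, 0.02, 0.9, 0.0]
```

View pics/w8.png

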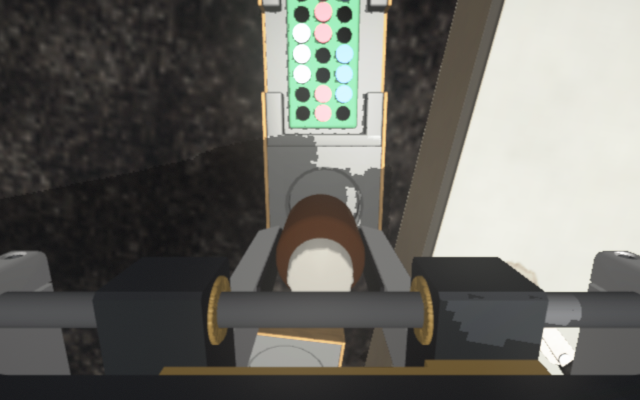

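The block is seated in its pocket. The round pocket is centred near (324,203) and the bottle is in line with it.

>>> drive_tool:
  series:
    - [0,0.04,0.6,0,0,0,1]
    - [-0.02,0.02,0.6,0,0,0,1]
    - [0,0,0.4,0,0,0,1]
    - [0,0,0.22,0,0,0,1]
    - [0,0,0,0,0,0,1]

```text
time: 24.62
eef_pos: [0.6268, 0.0409, 0.0339]
ee_rot: [[-0.184, 0.983, -0.0], [0.983, 0.184, 0.0], [0.0, -0.0, -1.0]]
ft_force: [0.1, 0.1, -1.7]
gripper_width: 0.0434
finger_force: 20.0
```

>>> drive_tool:
  series:
    - [0,0,0,0,0,0,-0.3]
    - [0,0,0,0,0,0,-0.3]
    - [0,0,0,0,0,0,-0.3]
    - [0,0,-0.5,0,0,0,-0.4]
    - [0,0,-1,0,0,0,-0.6]
    - [0,0,-1,0,0,0,-0.6]
    - [0,0,-0.6,0,0,0,-0.8]
    - [0,0,0,0,0,0,-1]

```text
time: 25.62
eef_pos: [0.6281, 0.0409, 0.1613]
ee_rot: [[-0.184, 0.983, 0.004], [0.983, 0.184, 0.0], [-0.001, 0.004, -1.0]]
ft_force: [0.4, -0.0, 0.2]
gripper_width: 0.0912
finger_force: 0.0
```

Run:
```python
from h import *
plan([.446,.33,.155],80,16)
```

```text
t=25.62 pos [628.1  40.9 161.3] yaw 10.59 w 91.2 ft [ 0.4 -0.   0.2] ff 0.0 tilt [ 0.004  0.001 -0.   ] q7 -0.18
need rows 12.11 turn total -1.211
[0.5, -0.2, 0.01, -0.76]
[0.51, -0.16, 0.01, -0.76]
[0.52, -0.12, 0.01, -0.76]
[0.53, -0.08, 0.01, -0.76]
[0.53, -0.04, 0.01, -0.76]
[0.53, 0.0, 0.01, -0.76]
[0.53, 0.04, 0.01, -0.76]
[0.53, 0.08, 0.01, -0.76]
[0.52, 0.12, 0.01, -0.76]
[0.51, 0.16, 0.01, -0.76]
[0.5, 0.2, 0.01, -0.76]
[0.48, 0.23, 0.01, -0.76]
[0.46, 0.27, 0.01, -0.76]
[0.44, 0.3, 0.01, -0.76]
[0.41, 0.34, 0.01, -0.76]
[0.39, 0.37, 0.01, -0.76]
```

Run:
```python
from h import *
plan([.445,.21,.16],82,14)
```

```text
t=25.62 pos [628.1  40.9 161.3] yaw 10.59 w 91.2 ft [ 0.4 -0.   0.2] ff 0.0 tilt [ 0.004  0.001 -0.   ] q7 -0.18
need rows 12.46 turn total -1.246
[0.36, -0.27, 0.0, -0.89]
[0.38, -0.23, 0.0, -0.89]
[0.4, -0.2, 0.0, -0.89]
[0.41, -0.16, 0.0, -0.89]
[0.43, -0.12, 0.0, -0.89]
[0.44, -0.09, 0.0, -0.89]
[0.44, -0.05, 0.0, -0.89]
[0.45, -0.01, 0.0, -0.89]
[0.44, 0.03, 0.0, -0.89]
[0.44, 0.07, 0.0, -0.89]
[0.43, 0.11, 0.0, -0.89]
[0.42, 0.15, 0.0, -0.89]
[0.4, 0.18, 0.0, -0.89]
[0.39, 0.22, 0.0, -0.89]
```

>>> drive_tool:
  series:
    - [0.36,-0.27,0,0,0,-0.89,-1]
    - [0.38,-0.23,0,0,0,-0.89,-1]
    - [0.4,-0.2,0,0,0,-0.89,-1]
    - [0.41,-0.16,0,0,0,-0.89,-1]
    - [0.43,-0.12,0,0,0,-0.89,-1]
    - [0.44,-0.09,0,0,0,-0.89,-1]
    - [0.44,-0.05,0,0,0,-0.89,-1]
    - [0.45,-0.01,0,0,0,-0.89,-1]

```text
time: 26.62
eef_pos: [0.5211, 0.1377, 0.1578]
ee_rot: [[-0.783, 0.622, -0.001], [0.622, 0.783, -0.0], [0.0, -0.0, -1.0]]
ft_force: [-0.3, 0.9, -0.2]
gripper_width: 0.0939
finger_force: 0.0
```

>>> drive_tool:
  series:
    - [0.44,0.03,0,0,0,-0.89,-1]
    - [0.44,0.07,0,0,0,-0.89,-1]
    - [0.43,0.11,0,0,0,-0.89,-1]
    - [0.42,0.15,0,0,0,-0.89,-1]
    - [0.4,0.18,0,0,0,-0.89,-1]
    - [0.39,0.22,0,0,0,-0.89,-1]
    - [0,0,0,0,0,0,-1]

```text
time: 27.5
eef_pos: [0.4427, 0.2101, 0.158]
ee_rot: [[-0.99, 0.138, -0.0], [0.138, 0.99, -0.0], [0.0, -0.0, -1.0]]
ft_force: [-0.0, -0.3, -0.4]
gripper_width: 0.0939
finger_force: 0.0
```

Run:
```python
from h import *
c=arm.get_calibration("wrist"); im=arm.get_image("wrist")[:,:,::-1].copy(); cv2.imwrite("pics/w9.png",im)
print(c['origin'],proj(c,[.447,.3725,.115]))
hsv=cv2.cvtColor(im,cv2.COLOR_BGR2HSV); m=cv2.inRange(hsv,(100,120,80),(130,255,255))
for k in cv2.findContours(m,0,1)[0]:
    if cv2.contourArea(k)>60: (u,v),r=cv2.minEnclosingCircle(k); print("blue",round(u),round(v),round(r,1),np.round(cast(c,[u,v],.115)[0],4))
plan([.447,.3725,.15],82)
```

```text
[0.37687035 0.21778489 0.33673721] [[555.20389436 195.60383953]]
blue 547 190 34.2 [0.4419 0.3669 0.115 ]
blue 627 144 66.1 [0.4179 0.4189 0.115 ]
t=27.55 pos [443.4 209.5 157.9] yaw 81.93 w 93.9 ft [0.5 0.5 0.2] ff 0.0 tilt [-0.  0.  0.] q7 0.62
need rows 4.05 turn total -0.001
[0.1, 0.81, 0.04, -0.0]
[0.1, 0.81, 0.04, -0.0]
[0.1, 0.81, 0.04, -0.0]
[0.1, 0.81, 0.04, -0.0]
[0.1, 0.81, 0.04, -0.0]
```

View pics/w9.png

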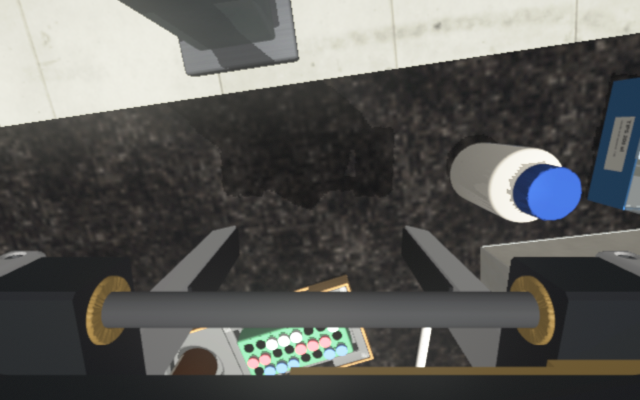

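The cap's top face is near (555,192), close to the predicted (555,196). The fingers clear both the tall box and the blue tip box.

>>> drive_tool:
  series:
    - [0.1,0.81,0.05,0,0,0,-1]
    - [0.1,0.81,0.05,0,0,0,-1]
    - [0.1,0.81,0.05,0,0,0,-1]
    - [0.1,0.81,0.05,0,0,0,-1]
    - [0.1,0.6,0,0,0,0,-1]
    - [0,0.19,0,0,0,0,-1]
    - [0,0,0,0,0,0,-1]

```text
time: 28.42
eef_pos: [0.4466, 0.3715, 0.1496]
ee_rot: [[-0.99, 0.14, -0.0], [0.14, 0.99, -0.0], [0.0, -0.0, -1.0]]
ft_force: [-0.3, -0.4, -0.6]
gripper_width: 0.0938
finger_force: 0.0
```

Run:
```python
from h import *
plan([.4455,.372,.042],82)
```

```text
t=28.43 pos [446.6 371.5 149.6] yaw 81.93 w 93.8 ft [-0.3 -0.4 -0.6] ff 0.0 tilt [-0. -0. -0.] q7 0.29
need rows 2.69 turn total -0.001
[0.01, 0.0, 0.9, -0.0]
[0.01, 0.0, 0.9, -0.0]
[0.01, 0.0, 0.9, -0.0]
```

>>> drive_tool:
  series:
    - [0.02,0,0.8,0,0,0,-1]
    - [0,0,0.8,0,0,0,-1]
    - [0,0,0.8,0,0,0,-1]
    - [0,0,0.3,0,0,0,-1]
    - [0,0,0,0,0,0,-1]
    - [0,0,0,0,0,0,1]
    - [0,0,0,0,0,0,1]
    - [0,0,0,0,0,0,1]
  grip_force: 25

```text
time: 29.42
eef_pos: [0.4457, 0.3723, 0.0426]
ee_rot: [[-0.99, 0.139, 0.001], [0.139, 0.99, 0.0], [-0.001, 0.001, -1.0]]
ft_force: [-0.3, 0.5, 0.3]
gripper_width: 0.0676
finger_force: 0.0
```

>>> drive_tool:
  series:
    - [0,0,0,0,0,0,1]
    - [0,0,0,0,0,0,1]
    - [0,0,0,0,0,0,1]

```text
time: 29.8
eef_pos: [0.4456, 0.3726, 0.0423]
ee_rot: [[-0.99, 0.139, 0.001], [0.139, 0.99, 0.001], [-0.0, 0.001, -1.0]]
ft_force: [-1.1, 0.4, 6.9]
gripper_width: 0.0587
finger_force: 25.0
```

Run:
```python
from h import *
plan([.44,.2,.155],82,6)
```

```text
t=29.80 pos [445.6 372.6  42.3] yaw 82.0 w 58.7 ft [-1.1  0.4  6.9] ff 25.0 tilt [ 0.001  0.    -0.   ] q7 0.18
need rows 4.29 turn total -0.0
[-0.08, -0.71, -0.47, -0.0]
[-0.08, -0.71, -0.47, -0.0]
[-0.08, -0.71, -0.47, -0.0]
[-0.08, -0.71, -0.47, -0.0]
[-0.08, -0.71, -0.47, -0.0]
[-0.08, -0.71, -0.47, -0.0]
```

>>> drive_tool:
  series:
    - [0,0,-0.7,0,0,0,1]
    - [0,0,-1,0,0,0,1]
    - [0,0,-0.8,0,0,0,1]
    - [-0.06,-0.6,-0.3,0,0,0,1]
    - [-0.08,-0.8,0,0,0,0,1]
    - [-0.08,-0.8,0,0,0,0,1]
    - [-0.08,-0.8,0,0,0,0,1]
    - [-0.08,-0.8,0,0,0,0,1]

```text
time: 30.8
eef_pos: [0.4388, 0.2181, 0.1536]
ee_rot: [[-0.99, 0.139, -0.001], [0.139, 0.99, -0.0], [0.001, -0.001, -1.0]]
ft_force: [0.8, -0.1, -2.2]
gripper_width: 0.0587
finger_force: 25.0
```

Run:
```python
from h import *
x,y=kit('D',.074); print(x,y); plan([x,y,.155],6,15)
```

```text
0.6223 -0.1301
t=30.80 pos [438.8 218.1 153.6] yaw 81.99 w 58.7 ft [ 0.8 -0.1 -2.2] ff 25.0 tilt [-0.001 -0.001 -0.   ] q7 0.59
need rows 13.26 turn total 1.326
[-0.38, -0.53, -0.0, 0.88]
[-0.43, -0.5, -0.0, 0.88]
[-0.47, -0.46, -0.0, 0.88]
[-0.51, -0.41, -0.0, 0.88]
[-0.54, -0.37, -0.0, 0.88]
[-0.57, -0.32, -0.0, 0.88]
[-0.6, -0.26, -0.0, 0.88]
[-0.62, -0.21, -0.0, 0.88]
[-0.64, -0.16, -0.0, 0.88]
[-0.65, -0.1, -0.0, 0.88]
[-0.65, -0.04, -0.0, 0.88]
[-0.66, 0.02, -0.0, 0.88]
[-0.65, 0.08, -0.0, 0.88]
[-0.64, 0.13, -0.0, 0.88]
[-0.63, 0.19, -0.0, 0.88]
```

>>> drive_tool:
  series:
    - [-0.38,-0.53,0,0,0,0.88,1]
    - [-0.43,-0.5,0,0,0,0.88,1]
    - [-0.47,-0.46,0,0,0,0.88,1]
    - [-0.51,-0.41,0,0,0,0.88,1]
    - [-0.54,-0.37,0,0,0,0.88,1]
    - [-0.57,-0.32,0,0,0,0.88,1]
    - [-0.6,-0.26,0,0,0,0.88,1]
    - [-0.62,-0.21,0,0,0,0.88,1]

```text
time: 31.8
eef_pos: [0.5377, 0.0325, 0.1539]
ee_rot: [[-0.66, 0.751, -0.0], [0.751, 0.66, 0.0], [0.0, 0.0, -1.0]]
ft_force: [-0.6, 0.2, -2.3]
gripper_width: 0.0591
finger_force: 25.0
```

>>> drive_tool:
  series:
    - [-0.64,-0.16,0,0,0,0.88,1]
    - [-0.65,-0.1,0,0,0,0.88,1]
    - [-0.65,-0.04,0,0,0,0.88,1]
    - [-0.66,0.02,0,0,0,0.88,1]
    - [-0.65,0.08,0,0,0,0.88,1]
    - [-0.64,0.13,0,0,0,0.88,1]
    - [-0.4,0.12,0,0,0,0.88,1]
    - [0,0,0,0,0,0,1]

```text
time: 32.8
eef_pos: [0.619, -0.1215, 0.1535]
ee_rot: [[-0.107, 0.994, -0.0], [0.994, 0.107, -0.0], [-0.0, -0.0, -1.0]]
ft_force: [0.5, -0.7, -2.5]
gripper_width: 0.0592
finger_force: 25.0
```

Run:
```python
from h import *
x,y=kit('D',.074); plan([x,y,.1],None)
```

```text
t=32.80 pos [ 619.  -121.5  153.5] yaw 6.16 w 59.2 ft [ 0.5 -0.7 -2.5] ff 25.0 tilt [-0.  0.  0.] q7 0.02
need rows 1.34 turn total 0
[-0.11, 0.03, 0.67, 0.0]
[-0.11, 0.03, 0.67, 0.0]
```

>>> drive_tool:
  series:
    - [-0.11,0.03,0,0,0,0,1]
    - [-0.11,0.03,0.3,0,0,0,1]
    - [0,0,0.6,0,0,0,1]
    - [0,0,0.3,0,0,0,1]
    - [0,0,0,0,0,0,1]
    - [0,0,0,0,0,0,1]

```text
time: 33.55
eef_pos: [0.6225, -0.1281, 0.1065]
ee_rot: [[-0.111, 0.994, 0.001], [0.994, 0.111, 0.0], [-0.0, 0.001, -1.0]]
ft_force: [0.4, 0.6, -1.5]
gripper_width: 0.059
finger_force: 25.0
```

Run:
```python
from h import *
x,y=kit('D',.074); plan([x,y,.0515],None)
c=arm.get_calibration("wrist"); im=arm.get_image("wrist")[:,:,::-1].copy(); cv2.imwrite("pics/w10.png",im)
```

```text
t=33.55 pos [ 622.5 -128.1  106.5] yaw 6.37 w 59.0 ft [ 0.4  0.6 -1.5] ff 25.0 tilt [ 0.001  0.    -0.   ] q7 0.01
need rows 1.37 turn total 0
[-0.02, -0.01, 0.69, 0.0]
[-0.02, -0.01, 0.69, 0.0]
```

View pics/w10.png

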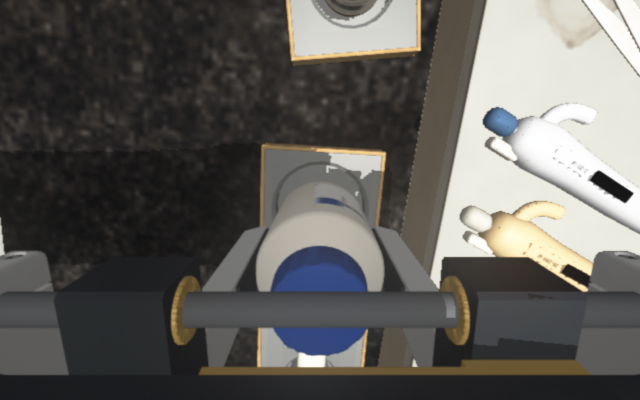

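The bottle lines up with the large pocket, whose rim centre is near column 322, and the amber bottle's pocket shows at the top.

>>> drive_tool:
  series:
    - [-0.05,-0.01,0.4,0,0,0,1]
    - [0,0,0.4,0,0,0,1]
    - [0,0,0.4,0,0,0,1]
    - [0,0,0.18,0,0,0,1]
    - [0,0,0,0,0,0,1]

```text
time: 34.22
eef_pos: [0.6218, -0.1301, 0.0501]
ee_rot: [[-0.111, 0.994, -0.001], [0.994, 0.111, 0.0], [0.0, -0.001, -1.0]]
ft_force: [0.0, -0.6, -2.6]
gripper_width: 0.0588
finger_force: 25.0
```

>>> drive_tool:
  series:
    - [0,0,0,0,0,0,-0.7]
    - [0,0,0,0,0,0,-0.7]
    - [0,0,0,0,0,0,-0.7]
    - [0,0,-0.5,0,0,0,-0.7]
    - [0,0,-1,0,0,0,-0.7]
    - [0,0,-1,0,0,0,-0.7]
    - [0,0,-1,0,0,0,-0.7]
    - [0,0,-0.5,0,0,0,-0.7]

```text
time: 35.22
eef_pos: [0.6228, -0.1302, 0.2143]
ee_rot: [[-0.111, 0.994, 0.004], [0.994, 0.111, -0.001], [-0.001, 0.004, -1.0]]
ft_force: [-0.4, -0.0, 0.4]
gripper_width: 0.0799
finger_force: 0.0
```

>>> drive_tool:
  series:
    - [0,-1,0,0,0,0,-0.7]
    - [0,-1,0,0,0,0,-0.7]
    - [0,-1,0,0,0,0,-0.7]
    - [0,-1,0,0,0,0,-0.7]
    - [0,0,0,0,0,0,-0.7]
    - [0,0,0,0,0,0,-0.7]

```text
time: 35.98
eef_pos: [0.4634, -0.148, 0.2112]
ee_rot: [[-0.111, 0.994, 0.001], [0.994, 0.111, -0.0], [-0.0, 0.001, -1.0]]
ft_force: [0.1, -0.3, -0.5]
gripper_width: 0.0799
finger_force: 0.0
```

Run:
```python
from h import *
im=arm.get_image("top")[:,:,::-1]; s=arm.get_image("scene")[:,:,::-1]
a=cv2.resize(im[135:275,140:480],None,fx=2.35,fy=2.35,interpolation=cv2.INTER_CUBIC)
b=cv2.resize(s[130:290,210:420],None,fx=1.68,fy=1.68,interpolation=cv2.INTER_CUBIC)
o=np.zeros((a.shape[0]+b.shape[0],a.shape[1],3),np.uint8);o[:a.shape[0]]=a;o[a.shape[0]:,:b.shape[1]]=b
cv2.imwrite("pics/final.png",o)
```

```text
(no output)
```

View pics/final.png

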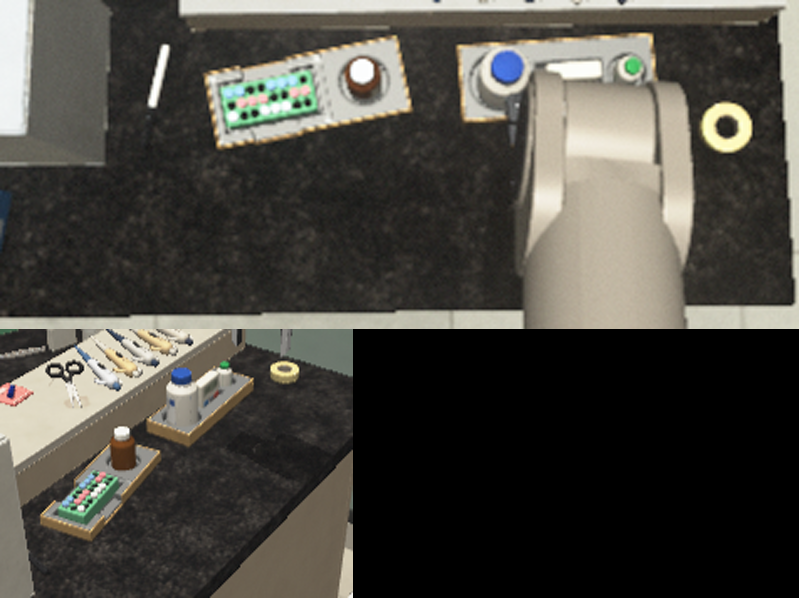

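All five items stand upright in their pockets. The tape, at crop pixel (727,127), and the marker, at (158,76), are unmoved, so I am handing in.

```bash
python3 -c "
from cell import arm
print(arm.close_job())"
```

```text
the job is handed in; nothing more can be done
None
```

Both kits are made up and the job is handed in: the final pictures show all five items upright in their pockets and the tape roll and marker unmoved, at about 36 s; no verdict was returned.

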